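# Lock the tea box flap with a flat screwdriver

### The arm

A 6-joint arm with a two-finger parallel gripper is mounted at the origin on the work surface. World frame = base frame: x ahead of the robot, y to its left, z up, the work surface at z = 0. Lengths are in m, angles in rad, forces in N, time in s.
With the tool pointing down it reaches from about 0.375 to 0.9 m from the base axis. Payload 3.1 kg.
Tool frame: the origin (TCP) lies at the very end of the fingers, on their centre line; the grasp point (between the pads) lies 19 mm behind it; x points along the fingers, y is the direction in which the jaws open and shut, and the axes are right-handed (so a half turn about x gives the same grasp; the last joint's range is limited). The gripper opens to 85 mm and grips with 20 to 120 N. Pads are 22 mm wide; open, the fingers measure 114 mm over their backs; the gripper's body (76 mm by 85 mm) begins 54 mm behind the grasp point. The pads swing forward as they close: fully open they stand 13 mm farther back than shut.
Start: joints at [-1.498, 0.527, 1.433, -0, 1.181, -0.178], TCP at [0.155, -0.605, 0.231] pointing down, gripper open.
Joint ranges: [-3.08, 3.08], [-0.75, 2.2], [0.22, 2.44], [-1.43, 4.57], [0, 2.65], [-2.85, 2.85]. Speed limits (rad/s): [2.79, 2.79, 3.14, 3.14, 3.14, 3.14].

### API

Orientations are given as a unit quaternion [x, y, z, w].
In Python, from station import sense, snapshot, camera_model, sign_off gives the robot as it stands.
- The arm moves only by the tool step_arm, never from a script. Its argument "increments" is one flat list of numbers, 5 for each row, row after row: the shift along the tool's x, y, z in units of 60 mm (1.0 is 60 mm), then the turn about the tool's x in units of 5 degrees (1.0 is 5 degrees), then the closure, from 0 (fully open) to 1 (shut). A call has exactly 5 rows; each row is the pose to reach, as a shift and turn from the pose measured when the call began, along the tool's axes at that moment; what a row does not reach only later rows make up. A row lasts 1/8 s, in which the tool goes at most 62.5 mm and 10.7 degrees, less where a joint would pass 70% of its speed; a pose out of reach is approached as far as the arm can. A call with a gripper value outside its range is refused whole. The fingers move at their own pace and stop on an object; "grip_force" is the grip in N (left out, the last holds). Time passes only in rows, so rows that repeat a pose let the fingers close, or fill a call up. It gives the time, the measured TCP pose, the force and the opening at its end, in the units of the state.
- sense(): the state, without advancing time (a new reading comes with each control period).
- snapshot(name): name is "scene" or "side" or "wrist"; returns the picture (420x560x3 uint8, blue, green, red); there is no depth.
- camera_model(name): a dict with "vertical_fov" (degrees; the focal length in pixels is half the picture's height over the tangent of half this angle, whatever the lens; pixels are square), "cx", "cy" (the principal point, pixels), "R" (3x3) and "t" (3): a world point X has camera coordinates R X + t. Camera axes: x right, y down, z forward; pixel columns grow to the right and rows downward; lengths in m; the calibration is good to about 2 mm. The wrist camera is an equidistant fisheye: a pixel r from the principal point sees the ray r / f radians off the axis. A picture is of the moment at which its call begins: read the wrist's pose just before it. camera_model takes no time and is no camera call; for the wrist camera it gives the pose at the moment of the call.
- sign_off(): hands the job in, once; it reports no verdict.
The state is a dict: "t": time; "q": joint angles; "qd": joint speeds; "tau": joint torques, N m; "tcp_pos": TCP position; "tool_rot": TCP orientation; "force": force on the tool from outside, world axes, zero at the start; "ft_torque": the same for the moment, N m; "finger_gap": opening from 0.0 (shut) to 1.0 (fully open).
Only numpy, scipy, OpenCV 4.12 (cv2) and the standard library are available. Lean on these libraries where they do the work, as an engineer would, in place of code of your own. Each camera call takes 0.05 s, during which the arm holds its last target. There are 200 camera calls.

### The job

Lock the flap of the wooden tea box: take the flat screwdriver from its stand, seat its blade in the slotted brass screw, press it in gently and turn it clockwise in one go, without letting the blade ride out of the slot or forcing the screw against its stops, until the slot lies square across the box and the screw springs back up when you lift off. Then put the screwdriver back upright in its stand and leave the kettle, teapot, cup and saucer alone.

Things in the scene. Friction and masses are not known exactly. Their poses are not given: they have to be found in the camera images.
- tea_box: Wooden tea box, fixed to the shelf, 180 (x) x 130 (y) x 87 mm high, origin at the centre of its underside, z up. In the wood of its closed flap lies a dark steel cover plate 50 x 50 x 2 mm (top face 89 mm high) with a round 30 mm hole, in which the brass screw head sits; the hole's axis is at x = -35 mm, y = 0 in the box frame.
- lock (a point): Fixed point of the tea box on the screw's axis, 88 mm above the shelf, where the top of the screw head is when the screw is sprung up (1 mm below the cover plate's face). Axes as the tea box.
- screw_slot (a point): Centre of the top face of the brass slotted screw head (27 mm across); moves and turns with the screw. Its x axis runs along the slot, z up. The slot goes right across the head, is 3.4 mm wide and 4.5 mm deep, with a flat floor.
- screw (a joint): Turn of the screw, rad, grows clockwise seen from above (friction 0.05 N m). 0 = slot along the tea box's x axis; starts at 0 to 0.12 (unlocked); 1.57 = slot square across the box (locked); hard stop at 1.7. From 0.2 to 1.3 a ledge inside acts: it cannot pass 0.2 unless pressed in over 2 mm, is kept down in between, and can spring up again beyond 1.3. The blade has 0.1 rad of play each way.
- lock_screw: Sprung carrier of the brass screw: slides straight down into the box by at most 3 mm, does not turn. Origin on the screw's axis at the slot's floor. Spring: 3 N to start, 10 N at 2 mm, 13.5 N at 3 mm, where it stops hard. Over 28 N in all between driver and screw or box (the push plus the turning forces at the blade's edges, some 7 N while turning freely) harms it.
- driver_grip (a point): Centre of the red square handle (26 x 26 mm, flat sides along the point's x and y axes, 76 mm long along z) of the flat screwdriver, 142 mm long and 110 g (its mass varies by a quarter), loose. 100 mm above the blade's tip; the handle's top is 41.5 mm above it. z points from the tip to the handle. At the start it stands upright in the stand, its handle yaw any way round.
- driver_tip (a point): Middle of the end edge of the screwdriver's steel blade: 14 mm wide along the point's x axis, 2 mm thick along y, 14 mm long, below an 8 mm round shank. The black collar (34 mm across) that rests on the stand has its underside 57 mm above this tip. Axes as driver_grip.
- driver: The same screwdriver, origin at the blade's tip, axes as driver_grip.
- stand_hole (a point): Centre of the mouth of the 21 mm round through hole in the top of the dark wooden stand (block 70 x 70 x 70 mm, fixed). The screwdriver hangs in the hole by its collar, tip 13 mm above the shelf.
- kettle: Black electric kettle, 156 mm wide, 211 mm high, handle to its -y; bystander, origin under its centre.
- teapot: Silver aluminium teapot, 128 mm wide, 116 mm high, handle to +y, spout to -y (each reaching 105 mm out); bystander, origin under its centre.
- saucer: White ceramic saucer, 140 mm across, with the cup on it; bystander, origin under its centre.
- cup: Glass cup, 72 mm across, 75 mm high; bystander, origin under its centre.
Things that resemble listed ones, but are neither listed nor needed, are in the scene too. Leave any orange or red look-alike of the part that bears stand_hole alone.

How it is judged:
On the way, in this order (a step that is already met when the one before it is completed fails the run):
1. the blade is seated in the slot (tip at least 2.5 mm below the head's face, within 5 mm of its centre) and presses the screw in by more than 2 mm (z of driver_tip in the frame of screw_slot below -0.0025 m and horizontal distance between driver_tip and screw_slot below 0.005 m and z of screw_slot in the frame of lock below -0.002 m), for 0.2 s.
2. the screw is turned past 1.35 rad with the blade still in its slot (value of joint screw above 1.35 rad and z of driver_tip in the frame of screw_slot below -0.0015 m and horizontal distance between driver_tip and screw_slot below 0.005 m), for 0.1 s.
At the end, for the whole second after the job is handed in: The screw is turned clockwise past 1.35 rad (square is 1.57, stop at 1.7) and has sprung up to within 1 mm of its rest height; the screwdriver stands at rest in the stand's hole, collar within 5 mm of the stand's top, tip within 10 mm of the hole's axis, upright within 0.12 rad (value of joint screw above 1.35 rad and z of screw_slot in the frame of lock above -0.001 m and horizontal distance between driver_tip and stand_hole below 0.01 m and z of driver_tip in the frame of stand_hole below -0.052 m and angle between driver_grip's own z axis and vertical below 0.12 rad and linear speed of driver below 0.02 m/s); the robot touches nothing.
It fails at once if the driver presses on the screw or on the tea box with more than 28 N (contact force between driver and tea_box above 28 N).
It fails at once if the blade leaves the slot while the screw is part way round (0.35 to 1.2 rad) (value of joint screw between 0.35 and 1.2 rad and z of driver_tip in the frame of screw_slot above -0.0005 m).
It fails at once if the kettle, teapot, saucer or cup is shifted by more than 20 mm or tipped (distance of any of kettle, teapot, saucer, cup from where it was at the start of the episode above 0.02 m or angle between any of kettle, teapot, cup's own z axis and vertical above 0.2 rad).
It also fails if it takes over 58 s, if anything falls off the work surface, if the arm or the gripper's body presses on something with over 40 N, if the wrist force passes 120 N, or if a joint passes its speed limit or range.

## Working session

There is one attempt and no reset: what is moved stays moved. The work goes in short steps, Python scripts to look and compute and a tool call to move; the robot and the scene stay as the last step left them, time stands still between calls to the robot, and variables do not carry over. Pictures are saved under pics/ and viewed, about 8 in all and at most 12, crops included, and the job is handed in when it is done.

Besides the shell and the picture viewer there is one more tool, called after "Call:" as name(argument=value, ...) on one line, values as JSON. step_arm: Moves the arm, as the interface text tells. Its arguments: {"type":"object","properties":{"increments":{"type":"array","items":{"type":"number"}},"grip_force":{"type":"number"}},"required":["increments"]}

```bash
mkdir -p pics; ls; python3 - <<'E'
from station import *
import cv2,numpy as np
s=sense();print({k:np.round(v,3) for k,v in s.items()})
ims=[]
for n in("scene","side","wrist"):
    m=camera_model(n);print(n,m)
    im=snapshot(n);cv2.imwrite(f"pics/{n}0.png",im)
E
```

```text
pics
{'t': np.float64(0.0), 'q': array([-1.499,  0.528,  1.434, -0.   ,  1.181, -0.178]), 'qd': array([ 0.001,  0.001, -0.   ,  0.003, -0.   ,  0.001]), 'tau': array([ 0.0000e+00, -4.4235e+01, -1.7802e+01, -0.0000e+00,  8.0000e-03,
       -0.0000e+00]), 'tcp_pos': array([ 0.155, -0.605,  0.23 ]), 'tool_rot': array([ 0.702,  0.089, -0.702,  0.088]), 'force': array([-0.126,  0.095, -0.144]), 'ft_torque': array([ 0.039,  0.028, -0.044]), 'finger_gap': np.float64(1.0)}
scene {'vertical_fov': 44.176485633774234, 'cx': 283.7312062487983, 'cy': 217.99410744384997, 'R': array([[ 0.76380768,  0.6454058 , -0.00701243],
       [ 0.5492375 , -0.65562689, -0.5181617 ],
       [-0.33902211,  0.3919244 , -0.85525393]]), 't': array([-0.46998264, -0.31485381,  1.52109255])}
side {'vertical_fov': 44.2328923595459, 'cx': 282.6490915947792, 'cy': 212.59194548874186, 'R': array([[ 0.99401525,  0.10888133, -0.00886251],
       [ 0.05743759, -0.589925  , -0.80541257],
       [-0.09292261,  0.80008334, -0.59264833]]), 't': array([-0.63771006,  0.02810876,  1.70618134])}
wrist {'vertical_fov': 65.70646984690485, 'cx': 277.568365155597, 'cy': 208.80605941507187, 'R': array([[ 0.24817109, -0.96871431, -0.00192329],
       [-0.91702794, -0.2355687 ,  0.32181849],
       [-0.31220324, -0.07810234, -0.94679943]]), 't': array([-0.6236474 , -0.04170987,  0.38026487])}
```

View pics/scene0.png

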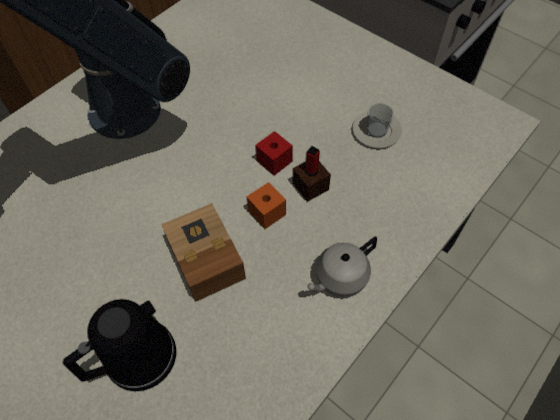

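View pics/side0.png

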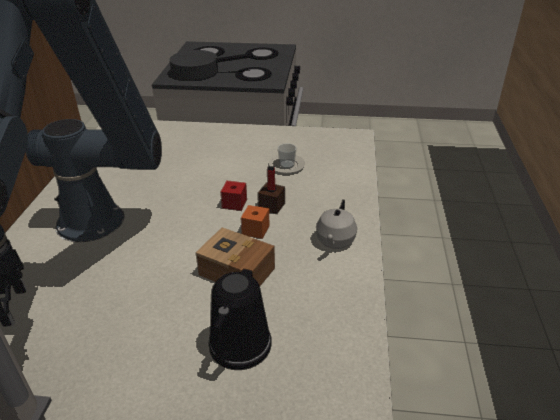

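The driver (red handle, scene (313,155), side (271,175)) stands in the dark stand at scene (311,180). The look-alikes are the red block at (274,152) and the orange block at (267,205), both empty. The screw is at scene (196,231), side (225,245). Next I'll triangulate and check close crops.

```bash
cat > h.py <<'E'
from station import *
import cv2,numpy as np
from scipy.spatial.transform import Rotation as Ro
def ray(m,uv,fish=False):
    f=210/np.tan(np.radians(m['vertical_fov']/2)); d=np.array([uv[0]-m['cx'],uv[1]-m['cy']])/f
    if fish:
        r=np.hypot(*d); c=np.array([*(d/max(r,1e-9)*np.sin(r)),np.cos(r)])
    else: c=np.array([*d,1.])
    R=np.array(m['R']); return -R.T@m['t'], R.T@c/np.linalg.norm(c)
def onz(m,uv,z,fish=False):
    o,d=ray(m,uv,fish); return o+d*(z-o[2])/d[2]
def proj(m,X,fish=False):
    f=210/np.tan(np.radians(m['vertical_fov']/2)); c=np.array(m['R'])@X+m['t']
    if fish:
        r=np.hypot(c[0],c[1]); th=np.arctan2(r,c[2]); return np.array([m['cx'],m['cy']])+f*th*c[:2]/max(r,1e-9)
    return np.array([m['cx'],m['cy']])+f*c[:2]/c[2]
def tri(rs):
    A=sum(np.eye(3)-np.outer(d,d) for o,d in rs); b=sum((np.eye(3)-np.outer(d,d))@o for o,d in rs)
    return np.linalg.solve(A,b)
def delta(target):  # world shift -> tool units
    s=sense(); R=Ro.from_quat(s['tool_rot']).as_matrix(); return R.T@(np.array(target)-s['tcp_pos'])/0.06
E
python3 - <<'E'
from h import *
a=camera_model("scene");b=camera_model("side")
for n,p,q,z in(("drv top",(314,151),(271,167),.1985),("screw",(196,231),(225,245),.088)):
    print(n,tri([ray(a,p),ray(b,q)]),onz(a,p,z),onz(b,q,z))
I=cv2.imread("pics/scene0.png");J=cv2.imread("pics/side0.png")
for n,im in(("a",I),("b",J)):
    hsv=cv2.cvtColor(im,cv2.COLOR_BGR2HSV)
c=[cv2.resize(x,(400,300),interpolation=cv2.INTER_CUBIC) for x in(I[135:210,270:370],I[195:270,150:250],J[155:230,220:320],J[220:295,180:280])]
cv2.imwrite("pics/crop0.png",np.vstack([np.hstack(c[:2]),np.hstack(c[2:])]))
s=sense();print(Ro.from_quat(s['tool_rot']).as_matrix().round(3))
E
```

```text
drv top [0.59145029 0.14079053 0.15544255] [0.61383024 0.1114854  0.1985    ] [0.59923843 0.07297156 0.1985    ]
screw [ 0.49733992 -0.17741869  0.08585646] [ 0.49880255 -0.17818722  0.088     ] [ 0.49770255 -0.17968113  0.088     ]
[[-0.     0.248 -0.969]
 [ 0.002 -0.969 -0.248]
 [-1.    -0.002 -0.   ]]
```

View pics/crop0.png

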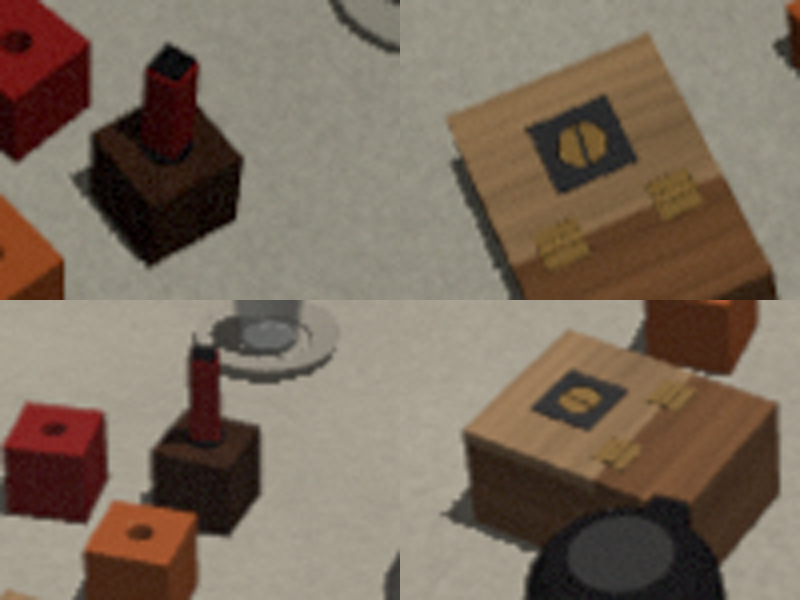

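The crop shows the driver's black cap at scene (313,150.5) and side (271.5,167). It triangulates to z≈0.155, matching 13+141.5 mm, so driver ≈ (0.591, 0.141). The screw comes out at z 0.086, so (0.498, -0.178). The slot runs toward the hinges, along the box x axis. Before travelling I'll check the kettle's position.

```bash
python3 - <<'E'
from h import *
a=camera_model("scene");b=camera_model("side")
print("kettle top",onz(a,(112,315),.211),onz(b,(235,283),.211), "stand base-ish",onz(a,(312,180),.07))
# plate side/hinge directions in crop
for p in((527,128),(608,97),(636,160),(559,192),(575,125),(590,165)):
    print(onz(a,((p[0]-400)/4+150,p[1]/4+195),.088).round(4))
print(delta((.498,-.178,.27)))
E
```

```text
kettle top [ 0.5717442  -0.44595262  0.211     ] [ 0.58494681 -0.45249215  0.211     ] stand base-ish [0.60801566 0.11960106 0.07      ]
[ 0.4655 -0.192   0.088 ]
[ 0.4869 -0.1464  0.088 ]
[ 0.5296 -0.1663  0.088 ]
[ 0.5104 -0.2099  0.088 ]
[ 0.4856 -0.1725  0.088 ]
[ 0.5115 -0.1859  0.088 ]
[-0.64614415 -5.47513831 -7.30193258]
```

Call:
step_arm(increments=[-1.0,0,0,0,0,-1.0,-0.5,-0.8,0,0,-1.0,-1.2,-1.6,0,0,-1.0,-1.9,-2.5,0,0,-1.0,-2.5,-3.4,0,0])

```text
t: 0.78
tcp_pos: [0.3099, -0.4143, 0.2907]
tool_rot: [0.702, 0.089, -0.702, 0.087]
force: [1.8, -1.4, 0.1]
finger_gap: 1.002
```

Call:
step_arm(increments=[0,-0.6,-0.8,0,0,0,-1.3,-1.7,0,0,0.4,-2.0,-2.6,0,0,0.7,-2.7,-3.5,0,0,0.7,-3.0,-4.0,0,0])

```text
t: 1.4
tcp_pos: [0.4981, -0.1782, 0.2481]
tool_rot: [-0.701, -0.089, 0.702, -0.087]
force: [0.8, -0.1, -0.5]
finger_gap: 0.999
```

```bash
python3 - <<'E'
from h import *
m=camera_model("wrist");s=sense();im=snapshot("wrist");cv2.imwrite("pics/w1.png",im)
print(s['tcp_pos'],s['q'],proj(m,np.array([.498,-.178,.088]),True),proj(m,np.array([.591,.141,.155]),True))
E
```

```text
[ 0.49806804 -0.17823765  0.24805022] [-0.55600518  0.37884454  1.65070169  0.00183586  1.11550788  0.76385259] [278.20950832 189.00048368] [-16.08860235  46.68680943]
```

View pics/w1.png

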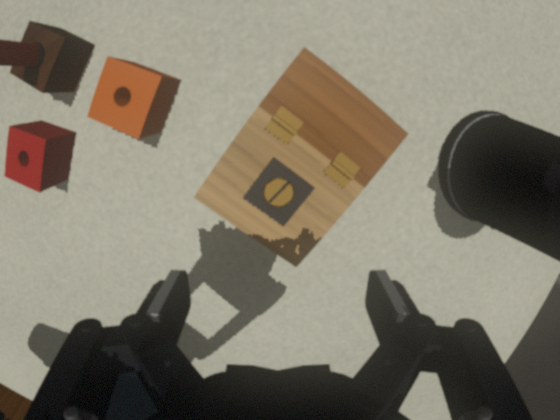

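The wrist view shows the screw head at about (279,192) in its dark plate, close to the predicted (278,189). The slot runs up-right, across the hinge line. Now I'll measure the head, plate and slot.

```bash
python3 - <<'E'
from h import *
m=camera_model("wrist");im=cv2.imread("pics/w1.png");x0,y0=235,150
c=im[y0:y0+85,x0:x0+90];h=cv2.cvtColor(c,cv2.COLOR_BGR2HSV)
br=((h[...,1]>90)&(h[...,2]>70)&(h[...,0]<35)).astype(np.uint8)
dk=((h[...,2]<90)&(h[...,1]<90)).astype(np.uint8)
def biggest(M,near=(44,42)):
    n,l,st,ce=cv2.connectedComponentsWithStats(M); k=1+np.argmax(st[1:,4]-5000*(np.hypot(*(ce[1:]-near).T)>15)); return l==k
# plate
cs,_=cv2.findContours(biggest(dk).astype(np.uint8),cv2.RETR_EXTERNAL,cv2.CHAIN_APPROX_NONE)
cn=max(cs,key=cv2.contourArea); r=cv2.minAreaRect(cn)
W=[onz(m,(p[0]+x0,p[1]+y0),.089,True) for p in cv2.boxPoints(r)]
print("plate",np.mean(W,0).round(4)); 
for i in range(4):
    e=W[(i+1)%4]-W[i];print(np.linalg.norm(e[:2]).round(4),np.degrees(np.arctan2(e[1],e[0])).round(1))
mask=np.zeros(c.shape[:2],np.uint8);cv2.drawContours(mask,[cn],-1,1,-1)
b=(br&cv2.erode(mask,np.ones((5,5))))
pts=np.argwhere(b)[:,::-1].astype(np.float32)
(ce,rad)=cv2.minEnclosingCircle(pts);P=onz(m,(ce[0]+x0,ce[1]+y0),.088,True);print("head",ce+np.array([x0,y0]),rad,P.round(4),len(pts))
# slot: dark pixels inside circle
yy,xx=np.mgrid[:85,:90];ins=(np.hypot(xx-ce[0],yy-ce[1])<rad*0.8)
w=np.where(ins,np.clip(np.median(h[...,2][ins])-h[...,2].astype(float)-15,0,None),0)
Q=np.array([onz(m,(x+x0,y+y0),.088,True)[:2] for y,x in np.argwhere(w>0)]);ww=w[w>0]
mu=np.average(Q,axis=0,weights=ww);v=np.linalg.eigh(np.cov(Q.T,aweights=ww))[1][:,1]
print("slot ctr",mu.round(4),"ang",np.degrees(np.arctan2(v[1],v[0]))%180-180)
t=sense()['tool_rot'];R=Ro.from_quat(t).as_matrix();print("tool y ang",np.degrees(np.arctan2(R[1,1],R[0,1])))
cv2.imwrite("pics/w1c.png",cv2.resize(np.hstack([c,np.dstack([b*200]*3),np.dstack([w.clip(0,60)*4]*3).astype(np.uint8)]),None,fx=2.9,fy=2.9))
print(delta((.591,.141,.21)))
E
```

```text
plate [ 0.4994 -0.1728  0.089 ]
0.0478 -22.2
0.0476 -112.5
0.0492 159.8
0.0494 65.9
head [278.25 192.  ] 15.282852172851562 [ 0.4999 -0.1728  0.088 ] 687
slot ctr [ 0.5001 -0.1729] ang -28.640173106218697
tool y ang -75.44268814200097
[ 0.67278494 -4.68748628 -2.74687664]
```

Call:
step_arm(increments=[0,-0.5,-0.3,0,0,0,-1.4,-0.8,0,0,0,-2.4,-1.4,0,0,0,-3.4,-2.0,0,0,0,-4.0,-2.4,0,0])

```text
t: 2.08
tcp_pos: [0.5813, 0.0974, 0.2499]
tool_rot: [0.702, 0.092, -0.7, 0.087]
force: [-0.1, -1.0, 0.6]
finger_gap: 0.998
```

Call:
step_arm(increments=[0,-0.7,-0.35,0,0,0.3,-0.7,-0.35,0,0,0.3,-0.7,-0.35,0,0,0.3,-0.7,-0.35,0,0,0.3,-0.7,-0.35,0,0])

```text
t: 2.7
tcp_pos: [0.5915, 0.1426, 0.233]
tool_rot: [0.703, 0.092, -0.7, 0.087]
force: [-0.3, -0.7, -0.1]
finger_gap: 0.998
```

```bash
python3 - <<'E'
from h import *
m=camera_model("wrist");s=sense();im=snapshot("wrist");cv2.imwrite("pics/w2.png",im)
print(s['tcp_pos'],s['q'],proj(m,np.array([.591,.141,.1545]),True))
np.save("m2.npy",m,allow_pickle=True)
E
```

```text
[0.59148778 0.14261838 0.23298654] [0.04954207 0.50127887 1.47761248 0.00791325 1.15930265 1.36406443] [280.63743938 220.68986651]
```

View pics/w2.png

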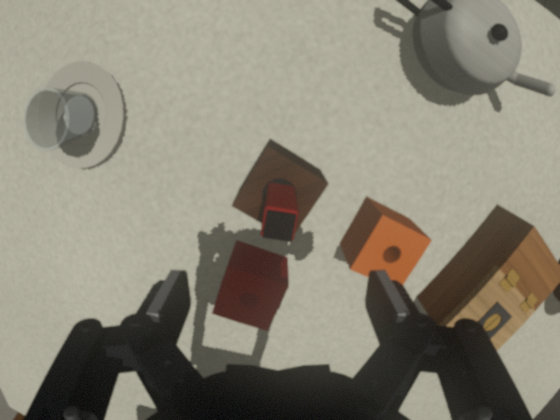

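The driver's cap is at (280,226), predicted (281,221), with the handle nearly aligned with the jaws. The red block is beside it at (250,285) and the teapot is at upper right. Measuring the cap square.

```bash
python3 - <<'E'
from h import *
m=np.load("m2.npy",allow_pickle=True).item();im=cv2.imread("pics/w2.png");x0,y0=245,195
c=im[y0:y0+60,x0:x0+70];h=cv2.cvtColor(c,cv2.COLOR_BGR2HSV)
print(c[31,35],c[10,35],c[3,35])
cap=((c.max(2)<55)&(c[...,2].astype(int)-c[...,1]<16)).astype(np.uint8)
n,l,st,ce=cv2.connectedComponentsWithStats(cap);k=l[31,35];cn=cv2.findContours((l==k).astype(np.uint8),0,1)[0][0]
r=cv2.minAreaRect(cn);print(st[k],r)
W=[onz(m,(p[0]+x0,p[1]+y0),.1545,True) for p in cv2.boxPoints(r)];C=np.mean(W,0);print(C)
for i in range(4):
    e=W[(i+1)%4]-W[i];print(np.linalg.norm(e[:2]).round(4),np.degrees(np.arctan2(e[1],e[0])).round(1))
R=Ro.from_quat(sense()['tool_rot']).as_matrix();print("tool y ang",np.degrees(np.arctan2(R[1,1],R[0,1])))
print(delta((C[0],C[1],.094)))
cv2.imwrite("pics/w2c.png",cv2.resize(np.hstack([c,np.dstack([(l==k)*200]*3).astype(np.uint8)]),None,fx=5,fy=5,interpolation=cv2.INTER_NEAREST))
E
```

```text
[41 46 49] [38 45 87] [41 44 87]
[ 19  16  31  29 676] ((33.608001708984375, 30.656002044677734), (26.83281898498535, 26.117277145385742), 10.304845809936523)
[0.58671869 0.141407   0.1545    ]
0.0204 4.2
0.0193 -86.3
0.0205 -174.2
0.0199 93.4
tool y ang -75.48903635592062
[2.31607961 0.01610166 0.09338235]
```

View pics/w2c.png

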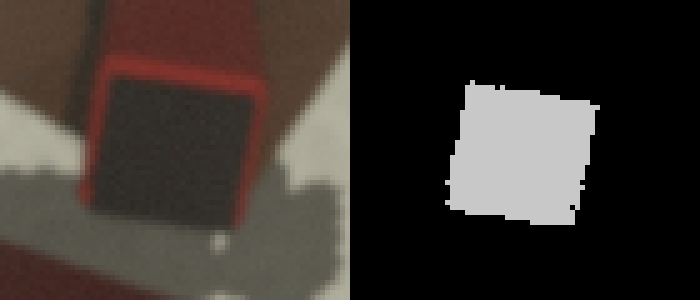

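Call:
step_arm(increments=[0,0,0.05,1.0,0,0.5,0,0.05,2.05,0,1.2,0,0.05,2.05,0,1.9,0,0.05,2.05,0,2.3,0,0.05,2.05,0])

```text
t: 3.38
tcp_pos: [0.5883, 0.1423, 0.0933]
tool_rot: [0.707, 0.029, -0.706, 0.023]
force: [-0.0, -0.3, 0.7]
finger_gap: 1.002
```

Call:
step_arm(grip_force=60, increments=[0,0,0,0,0.5,0,0,0,0,0.8,0,0,0,0,0.9,0,0,0,0,0.9,0,0,0,0,0.9])

```text
t: 4.0
tcp_pos: [0.5895, 0.1422, 0.095]
tool_rot: [0.708, 0.028, -0.705, 0.024]
force: [-0.5, -0.9, 6.6]
finger_gap: 0.296
```

Call:
step_arm(increments=[-0.4,0,0,0,0.9,-0.9,0,0,0,0.9,-1.5,0,0,0,0.9,-2.2,0,0,0,0.9,-2.5,0,0,0,0.9])

```text
t: 4.62
tcp_pos: [0.5897, 0.1414, 0.2479]
tool_rot: [0.71, 0.029, -0.703, 0.023]
force: [0.6, -0.4, -1.1]
finger_gap: 0.297
```

```bash
python3 - <<'E'
from h import *
s=sense();print(s['tcp_pos'],s['q'],s['force'],s['finger_gap'])
R=Ro.from_quat(s['tool_rot']).as_matrix()
m=camera_model("wrist");w=snapshot("wrist");a=snapshot("scene");b=snapshot("side")
ma,mb=camera_model("scene"),camera_model("side")
tip=s['tcp_pos']+R[:,0]*.081
cv2.imwrite("pics/w3.png",w);cv2.imwrite("pics/a3.png",a);cv2.imwrite("pics/b3.png",b)
pw,pa,pb=proj(m,tip,True),proj(ma,tip),proj(mb,tip);print(tip,pw,pa,pb,R.round(3))
print("hole est",proj(m,np.array([.589,.1415,.07]),True))
def crop(im,p,r=38):
    x,y=np.int32(p);x=np.clip(x,r,559-r);y=np.clip(y,r,419-r);return cv2.resize(im[y-r:y+r,x-r:x+r],(390,390),interpolation=cv2.INTER_CUBIC)
cv2.imwrite("pics/c3.png",np.hstack([crop(a,pa),crop(b,pb)]))
E
```

```text
[0.58974089 0.14139656 0.24788829] [0.04768599 0.48014192 1.47033039 0.00773641 1.18205365 1.54185779] [ 0.58093422 -0.35766835 -1.07985196] 0.29708012831762903
[0.59044764 0.14201083 0.1668937 ] [277.85953801 217.76699663] [313.71416397 146.63657412] [271.23105051 164.1531528 ] [[ 0.009  0.074 -0.997]
 [ 0.008 -0.997 -0.074]
 [-1.    -0.007 -0.009]]
hole est [278.8507709  186.76497671]
```

View pics/c3.png

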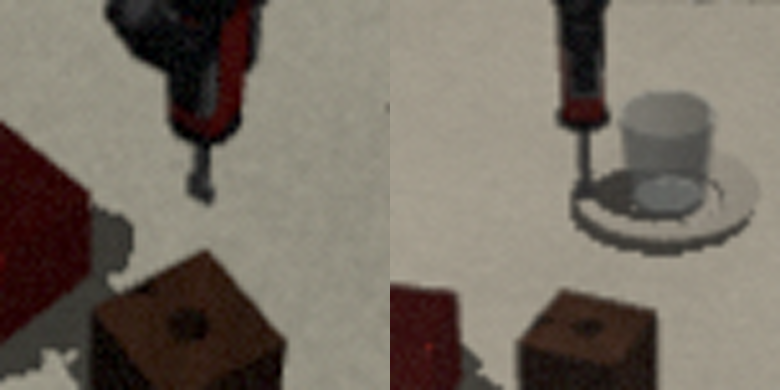

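View pics/w3.png

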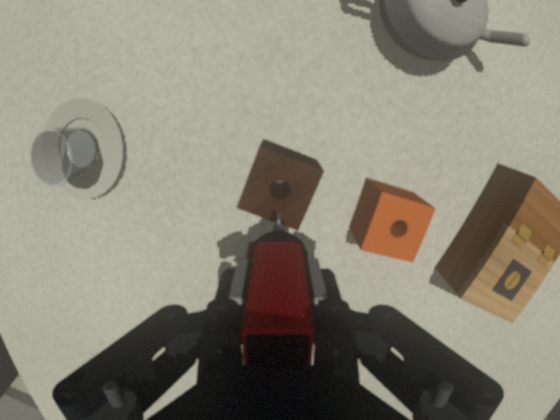

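Two of the three views agree on the tool-held tip: it falls where predicted in the scene and side views, to about 3 mm. The blade is broadside to the side camera, so it lies along tool z (world yaw ≈4°). The stand hole is at wrist (279,188), within about 1 mm of (0.589, 0.1415). To keep joint 6 in range through the turn I'll turn the driver −147° in the air.

Call:
step_arm(increments=[0,0.9,0.33,-2,0.9,0,1.8,0.66,-4,0.9,0,2.8,1.03,-6,0.9,0,3.8,1.4,-8,0.9,0,4.6,1.7,-10,0.9])

```text
t: 5.4
tcp_pos: [0.5088, -0.1345, 0.2417]
tool_rot: [0.635, 0.318, -0.63, 0.314]
force: [0.2, -0.5, -1.4]
finger_gap: 0.295
```

Call:
step_arm(increments=[0,0,0,-2,0.9,0,0,0,-4,0.9,0,0,0,-6,0.9,0,0,0,-8,0.9,0,0,0,-10,0.9])

```text
t: 6.02
tcp_pos: [0.5076, -0.1339, 0.2399]
tool_rot: [0.441, 0.557, -0.435, 0.553]
force: [-0.0, -0.3, 0.0]
finger_gap: 0.297
```

Call:
step_arm(increments=[0,0,0,-2,0.9,0,0,0,-4,0.9,0,0,0,-6,0.9,0,0,0,-8,0.9,0,0,0,-9.4,0.9])

```text
t: 6.65
tcp_pos: [0.5065, -0.1333, 0.2381]
tool_rot: [0.183, 0.686, -0.175, 0.682]
force: [-0.4, 0.3, -0.6]
finger_gap: 0.298
```

```bash
python3 - <<'E'
from h import *
s=sense();R=Ro.from_quat(s['tool_rot']).as_matrix()
print(s['q'],R.round(3),"z ang",np.degrees(np.arctan2(R[1,2],R[0,2])),s['tcp_pos'],delta((.4999,-.1728,.21)))
E
```

```text
[-0.47655789  0.38548635  1.67277778  0.01106008  1.09201562 -1.54029409] [[-0.003  0.49   0.872]
 [ 0.013  0.872 -0.49 ]
 [-1.     0.01  -0.009]] z ang -29.344340983255655 [ 0.50645693 -0.13325894  0.23809719] [ 0.46022864 -0.63241532  0.23190429]
```

Call:
step_arm(increments=[0.1,-0.3,0.1,0,0.9,0.3,-0.64,0.24,0.1,0.9,0.63,-0.65,0.24,0.1,0.9,0.63,-0.65,0.24,0.1,0.9,0.63,-0.65,0.24,0.1,0.9])

```text
t: 7.28
tcp_pos: [0.4996, -0.1735, 0.1994]
tool_rot: [0.186, 0.686, -0.178, 0.681]
force: [-0.2, 0.2, -0.8]
finger_gap: 0.296
```

```bash
python3 - <<'E'
from h import *
s=sense();R=Ro.from_quat(s['tool_rot']).as_matrix()
m=camera_model("wrist");w=snapshot("wrist");np.save("m4.npy",m,allow_pickle=True);cv2.imwrite("pics/w4.png",w)
a=snapshot("scene");b=snapshot("side");cv2.imwrite("pics/a4.png",a);cv2.imwrite("pics/b4.png",b)
tip=s['tcp_pos']+R[:,0]*.081;print(s['tcp_pos'],tip,"z ang",np.degrees(np.arctan2(R[1,2],R[0,2])),s['q'][5])
S=np.array([.4999,-.1728,.088])
ma,mb=camera_model("scene"),camera_model("side")
for mm,f in((m,True),(ma,False),(mb,False)):print(proj(mm,tip,f),proj(mm,S,f))
def crop(im,p,r,n):
    x,y=np.int32(p);return cv2.resize(im[y-r:y+r,x-r:x+r],(n,n),interpolation=cv2.INTER_CUBIC)
p=proj(m,S,True);print(np.int32(p))
cv2.imwrite("pics/c4.png",np.hstack([crop(w,p,50,400),crop(a,proj(ma,S),25,400)]))
E
```

```text
[ 0.49957758 -0.17346333  0.19941779] [ 0.49924117 -0.17237646  0.11842578] z ang -29.830767614775514 -1.6069968677849176
[277.57704658 218.58193239] [277.14631195 206.78626155]
[195.92177714 222.80539177] [197.97379195 229.72713344]
[225.24186924 235.04994279] [226.23967916 243.4998387 ]
[277 206]
```

View pics/c4.png

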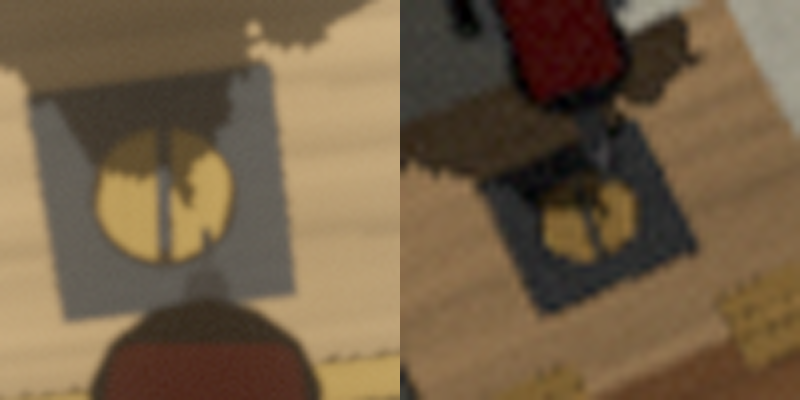

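The wrist crop shows the head centre at about (268,205), against a predicted (277,207). So it sits ~7 mm toward −tool y of the blade, which agrees with the first scene/side triangulation. The slot looks parallel to the blade. I'll solve for the common wrist-camera bias using both wrist views.

```bash
python3 - <<'E'
from h import *
def head(im,box,lo=70):
    x0,y0,x1,y1=box;c=im[y0:y1,x0:x1];h=cv2.cvtColor(c,cv2.COLOR_BGR2HSV)
    b=((h[...,1]>90)&(h[...,2]>lo)&(h[...,0]<35)).astype(np.uint8)
    b=cv2.morphologyEx(b,cv2.MORPH_CLOSE,np.ones((3,3)));n,l,st,ce=cv2.connectedComponentsWithStats(b)
    pts=np.vstack([p for p in cv2.findContours(b,0,1)[0]]);hl=cv2.convexHull(pts)
    (e,ax,an)=cv2.fitEllipse(hl);return np.array(e)+[x0,y0],ax,an
m=np.load("m4.npy",allow_pickle=True).item();w=cv2.imread("pics/w4.png")
e,ax,_=head(w,(247,184,289,226),60);P4=onz(m,e,.088,True);print("w4",e,ax,P4)
ma,mb=camera_model("scene"),camera_model("side")
a0=cv2.imread("pics/scene0.png");b0=cv2.imread("pics/side0.png")
ea,xa,_=head(a0,(188,222,204,240));eb,xb,_=head(b0,(217,237,234,253));print(ea,xa,eb,xb,tri([ray(ma,ea),ray(mb,eb)]),onz(ma,ea,.088),onz(mb,eb,.088))
P1=np.array([.4999,-.1728])
y1,z1=np.array([.248,-.969]),np.array([-.969,-.248]);y4,z4=np.array([.49,.872]),np.array([.872,-.49])
A=np.zeros((4,4));A[:2,:2]=A[2:,:2]=np.eye(2);A[:2,2],A[:2,3]=y1,z1;A[2:,2],A[2:,3]=y4,z4
x=np.linalg.solve(A,np.r_[P1,P4[:2]]);print("head",x[:2],"bias y,z",x[2:])
c=w[200:240,258:298];cv2.imwrite("pics/tip4.png",cv2.resize(np.hstack([c,cv2.imread('pics/w3.png')[200:240,258:298]]),(800,400),interpolation=cv2.INTER_CUBIC))
E
```

```text
w4 [267.36216164 204.06633759] (35.09262466430664, 35.58480453491211) [ 0.49385802 -0.17857256  0.088     ]Traceback (most recent call last):
  File "<stdin>", line 12, in <module>
  File "<stdin>", line 7, in head
cv2.error: OpenCV(4.12.0) /io/opencv/modules/imgproc/src/shapedescr.cpp:361: error: (-201:Incorrect size of input array) There should be at least 5 points to fit the ellipse in function 'fitEllipseNoDirect'
```

```bash
python3 - <<'E'
from h import *
P1=np.array([.4999,-.1728]);P4=np.array([.49386,-.17857])
y1,z1=np.array([.248,-.969]),np.array([-.969,-.248]);y4,z4=np.array([.49,.872]),np.array([.872,-.49])
A=np.zeros((4,4));A[:2,:2]=A[2:,:2]=np.eye(2);A[:2,2],A[:2,3]=y1,z1;A[2:,2],A[2:,3]=y4,z4
x=np.linalg.solve(A,np.r_[P1,P4]);print("head",x[:2],"bias y,z",x[2:])
w=cv2.imread("pics/w4.png");c=w[200:240,258:298];cv2.imwrite("pics/tip4.png",cv2.resize(np.hstack([c,cv2.imread('pics/w3.png')[200:240,258:298]]),(800,400),interpolation=cv2.INTER_CUBIC))
m=np.load("m4.npy",allow_pickle=True).item();s=sense();R=Ro.from_quat(s['tool_rot']).as_matrix()
for dz in(-.008,-.004,0,.004): print(dz,proj(m,s['tcp_pos']+R@np.array([.081,0,dz]),True))
E
```

```text
head [ 0.49803652 -0.17689561] bias y,z [-0.00350487 -0.00282011]
-0.008 [277.66481804 209.72273217]
-0.004 [277.66585665 214.93516221]
0 [277.66686718 220.08799068]
0.004 [277.66784988 225.17969158]
```

View pics/tip4.png

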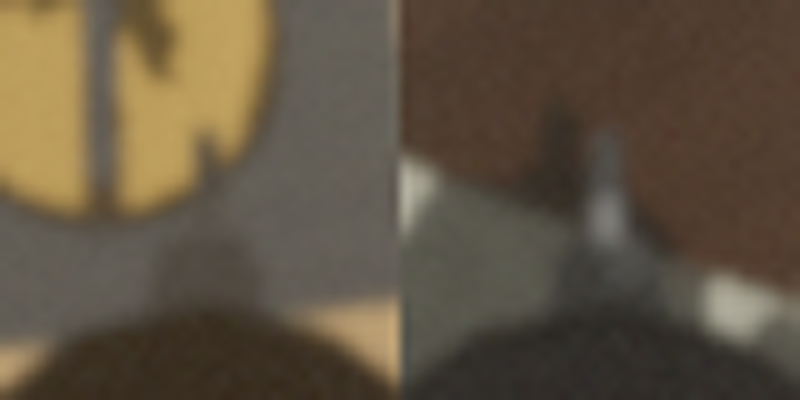

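Left half: blade edge-on with its far corner at (278.7,213), beside the slot. The first w1 ray used a camera pose taken after the arm had settled, so I'm dropping it. I'll use the direct blade-to-head relation in w4 instead.

```bash
python3 - <<'E'
from h import *
m=np.load("m4.npy",allow_pickle=True).item();s=sense();R=Ro.from_quat(s['tool_rot']).as_matrix()
R0=Ro.from_quat([.186,.686,-.178,.681]).as_matrix();tcp0=np.array([.49958,-.17346,.19942])
for R_,t_,n in((R0,tcp0,"at pic"),(R,s['tcp_pos'],"now")):
    print(n,t_,R_[:,0],"zang",np.degrees(np.arctan2(R_[1,2],R_[0,2])))
for e in((267.4,204.1),(268.2,205.2)):
    H=onz(m,e,.088,True);C=onz(m,(278.7,213),tcp0[2]-.081,True)
    print("head in tool",R0.T@(H-tcp0)*1e3,"corner",R0.T@(C-tcp0)*1e3)
# slot angle in w4
w=cv2.imread("pics/w4.png");P=[]
for y in range(191,218):
    row=w[y,260:276].astype(float).sum(1); k=np.clip(np.median(row)-row-30,0,None)
    if k.sum()>0:P.append((260+(k*np.arange(16)).sum()/k.sum(),y))
P=np.array(P);print(P[::3].round(1).tolist())
E
```

```text
at pic [ 0.49958 -0.17346  0.19942] [-0.0039205   0.01274788 -0.99991106] zang -29.818548236694003
now [ 0.50016614 -0.17372415  0.20035242] [-0.00217926  0.01213493 -0.99992399] zang -29.814884154207185
head in tool [111.36734587  -8.26521197  -1.30771572] corner [81.05744676  0.85160199 -4.36093579]
head in tool [111.36400396  -7.61829284  -0.3596236 ] corner [81.05744676  0.85160199 -4.36093579]
[[267.5, 191.0], [267.5, 194.0], [271.1, 199.0], [271.2, 202.0], [271.3, 205.0], [267.5, 208.0], [267.8, 211.0], [267.8, 214.0], [267.9, 217.0]]
```

Call:
step_arm(increments=[0,-0.14,-0.07,-0.25,0.9,0.15,-0.14,-0.07,-0.25,0.9,0.3,-0.14,-0.07,-0.25,0.9,0.4,-0.14,-0.07,-0.25,0.9,0.4,-0.14,-0.07,-0.25,0.9])

```text
t: 8.05
tcp_pos: [0.492, -0.1782, 0.1755]
tool_rot: [0.179, 0.688, -0.17, 0.683]
force: [0.1, 0.9, -1.3]
finger_gap: 0.294
```

```bash
python3 - <<'E'
from h import *
s=sense();m=camera_model("wrist");w=snapshot("wrist");cv2.imwrite("pics/w5.png",w);np.save("m5.npy",m,allow_pickle=True)
R=Ro.from_quat(s['tool_rot']).as_matrix();print(s['tcp_pos'],R[:,0],"zang",np.degrees(np.arctan2(R[1,2],R[0,2])),s['force'])
print(proj(m,s['tcp_pos']+R@np.array([.081,0,-.0035]),True))
a=snapshot("scene");b=snapshot("side")
c=cv2.resize(w[180:240,248:308],(600,600),interpolation=cv2.INTER_CUBIC)
f=lambda im,x,y:cv2.resize(im[y-15:y+15,x-10:x+10],(200,300),interpolation=cv2.INTER_CUBIC)
cv2.imwrite("pics/c5.png",np.hstack([c,np.vstack([f(a,196,230),f(b,225,243)])]))
E
```

```text
[ 0.49198559 -0.17824579  0.17547768] [-0.00363617  0.01312402 -0.99990726] zang -28.561707418569778 [ 0.10003072  0.8691706  -1.29852341]
[277.56596481 214.04513519]
```

View pics/c5.png

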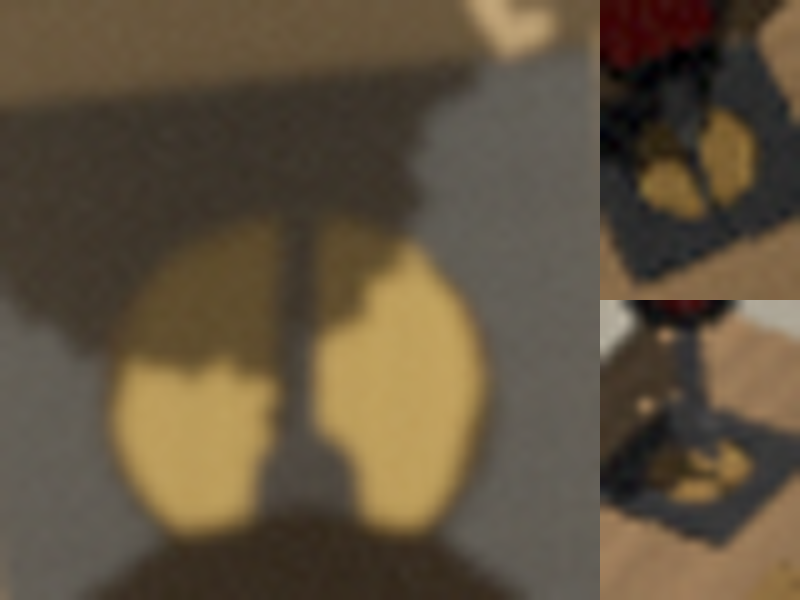

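The blade is over the slot to about 0.5 mm, the angles match, and the head centre is within ~1 mm along the blade. Lowering in small steps while watching the force.

Call:
step_arm(increments=[0,-0.007,0,0,0.9,0.04,-0.007,0,0,0.9,0.08,-0.007,0,0,0.9,0.12,-0.007,0,0,0.9,0.12,-0.007,0,0,0.9])

```text
t: 8.82
tcp_pos: [0.4921, -0.1789, 0.1689]
tool_rot: [0.178, 0.687, -0.17, 0.683]
force: [0.1, -0.4, -1.4]
finger_gap: 0.297
```

```bash
cat > st.py <<'E'
from h import *
s=sense();R=Ro.from_quat(s['tool_rot']).as_matrix();print(s['t'],s['tcp_pos'].round(5),"F",s['force'].round(2),"T",s['ft_torque'].round(3),"ax",R[:,0].round(4),"zang",np.degrees(np.arctan2(R[1,2],R[0,2])).round(2),s['q'][5].round(3))
E
python3 st.py
```

```text
8.825 [ 0.49214 -0.17886  0.16885] F [ 0.13 -0.38 -1.38] T [-0.035  0.012  0.082] ax [-0.0024  0.0124 -0.9999] zang -28.56 -1.647
```

Call:
step_arm(increments=[0.02,0,0,0,0.9,0.04,0,0,0,0.9,0.05,0,0,0,0.9,0.05,0,0,0,0.9,0.05,0,0,0,0.9])

```text
t: 9.45
tcp_pos: [0.4921, -0.1788, 0.1659]
tool_rot: [0.178, 0.687, -0.17, 0.683]
force: [-1.2, -0.1, -1.2]
finger_gap: 0.295
```

```bash
python3 st.py
```

```text
9.45 [ 0.49215 -0.17884  0.16588] F [-1.21 -0.07 -1.19] T [-0.029  0.005  0.004] ax [-0.0024  0.0123 -0.9999] zang -28.56 -1.647
```

Call:
step_arm(increments=[0.01,0,0,0,0.9,0.02,0,0,0,0.9,0.03,0,0,0,0.9,0.04,0,0,0,0.9,0.04,0,0,0,0.9])

```text
t: 10.07
tcp_pos: [0.4923, -0.1789, 0.164]
tool_rot: [0.178, 0.687, -0.17, 0.684]
force: [-0.4, 0.4, 5.8]
finger_gap: 0.295
```

```bash
python3 st.py
```

```text
10.075 [ 0.49232 -0.17891  0.16403] F [-0.41  0.41  5.83] T [ 0.183  0.264 -0.027] ax [-0.0018  0.0119 -0.9999] zang -28.56 -1.647
```

Call:
step_arm(increments=[0.015,0,0,0,0.9,0.025,0,0,0,0.9,0.036,0,0,0,0.9,0.036,0,0,0,0.9,0.036,0,0,0,0.9])

```text
t: 10.7
tcp_pos: [0.4924, -0.1789, 0.1629]
tool_rot: [0.178, 0.687, -0.171, 0.684]
force: [-2.6, 1.7, 10.2]
finger_gap: 0.295
```

```bash
python3 st.py
```

```text
10.7 [ 0.4924  -0.17893  0.16294] F [-2.62  1.75 10.25] T [ 0.278  0.425 -0.038] ax [-0.0014  0.0116 -0.9999] zang -28.55 -1.647
```

The force builds as expected: 11.5 N net, ~2.4 mm in, and contact began at slot-floor height, so the blade is seated. The tool axis is a few mm off the screw axis along the blade, so the turn needs a compensating shift. I'll pin that offset down from w5.

```bash
python3 - <<'E'
from h import *
m=np.load("m5.npy",allow_pickle=True).item();R0=Ro.from_quat([.179,.688,-.170,.683]).as_matrix();t0=np.array([.49199,-.17825,.17548])
w=cv2.imread("pics/w5.png");x0,y0=250,195;c=w[y0:234,x0:304];h=cv2.cvtColor(c,cv2.COLOR_BGR2HSV)
b=((h[...,1]>90)&(h[...,2]>60)&(h[...,0]<35)).astype(np.uint8)
n,l,st,ce=cv2.connectedComponentsWithStats(b);print(st[1:].tolist())
pts=[]
for y in range(b.shape[0]):
    xs=np.where(b[y])[0]
    if len(xs)>3:pts+=[(xs[0],y),(xs[-1],y)]
P=np.array([R0.T@(onz(m,(p[0]+x0,p[1]+y0),.088,True)-t0) for p in pts])*1e3
from scipy.optimize import least_squares
f=least_squares(lambda q:np.hypot(P[:,1]-q[0],P[:,2]-q[1])-q[2],[0,3,13.5],loss='soft_l1');print("circle y,z,r",f.x,np.abs(f.fun).mean())
f=least_squares(lambda q:np.hypot(P[:,1]-q[0],P[:,2]-q[1])-13.5,[0,3],loss='soft_l1');print(f.x)
E
```

```text
[[8, 6, 19, 33, 477], [29, 6, 18, 33, 456], [7, 8, 1, 1, 1]]
circle y,z,r [-0.36730175  2.77646181 14.46952613] 0.3816146057930291
[-0.34664188  2.27258791]
```

Call:
step_arm(increments=[0.015,0.003,0,0.8,0.9,0.015,0.006,0.0005,1.6,0.9,0.015,0.009,0.001,2.4,0.9,0.015,0.0115,0.0016,3.2,0.9,0.015,0.0144,0.0025,4.0,0.9])

```text
t: 11.32
tcp_pos: [0.4933, -0.1785, 0.1631]
tool_rot: [0.295, 0.646, -0.288, 0.643]
force: [-1.3, 1.0, 7.4]
finger_gap: 0.295
```

```bash
python3 st.py
```

```text
11.325 [ 0.49334 -0.17849  0.16313] F [-1.34  0.96  7.44] T [0.215 0.328 0.136] ax [-2.000e-04  1.070e-02 -9.999e-01] zang -48.66 -1.294
```

Call:
step_arm(increments=[0.01,0,0,0,0.9,0.018,0,0,0,0.9,0.022,0,0,0,0.9,0.022,0,0,0,0.9,0.022,0,0,0,0.9])

```text
t: 11.95
tcp_pos: [0.4933, -0.1785, 0.1629]
tool_rot: [0.295, 0.646, -0.288, 0.643]
force: [-1.5, 0.9, 9.8]
finger_gap: 0.299
```

```bash
python3 st.py
```

```text
11.95 [ 0.49335 -0.1785   0.1629 ] F [-1.5   0.88  9.8 ] T [0.31  0.47  0.064] ax [ 1.000e-04  1.030e-02 -9.999e-01] zang -48.64 -1.294
```

Call:
step_arm(increments=[0.018,0.0015,0,0.4,0.9,0.018,0.003,0,0.8,0.9,0.018,0.0045,0,1.2,0.9,0.018,0.006,0,1.6,0.9,0.018,0.0075,0.0007,2.0,0.9])

```text
t: 12.58
tcp_pos: [0.4936, -0.1782, 0.1629]
tool_rot: [0.35, 0.618, -0.343, 0.615]
force: [-2.0, 0.3, 9.7]
finger_gap: 0.299
```

```bash
python3 st.py
```

```text
12.575 [ 0.49365 -0.17816  0.1629 ] F [-2.04  0.34  9.73] T [0.296 0.547 0.094] ax [ 3.e-04  1.e-02 -1.e+00] zang -58.68 -1.118
```

The torque stays near friction level, so the screw is past the ledge and turning freely. Continuing.

Call:
step_arm(increments=[0.017,0.0036,0,1.0,0.9,0.017,0.007,0.0006,2.0,0.9,0.017,0.011,0.0014,3.0,0.9,0.017,0.0143,0.0025,4.0,0.9,0.017,0.0176,0.004,5.0,0.9])

```text
t: 13.2
tcp_pos: [0.4946, -0.1777, 0.1629]
tool_rot: [0.475, 0.528, -0.47, 0.524]
force: [-1.6, 1.2, 9.1]
finger_gap: 0.298
```

```bash
python3 st.py
```

```text
13.2 [ 0.49456 -0.1777   0.1629 ] F [-1.58  1.25  9.05] T [0.331 0.539 0.095] ax [ 2.0e-04  9.8e-03 -1.0e+00] zang -83.82 -0.677
```

Call:
step_arm(increments=[0.017,0.0036,0,1.0,0.9,0.017,0.007,0.0006,2.0,0.9,0.017,0.011,0.0014,3.0,0.9,0.017,0.0143,0.0025,4.0,0.9,0.017,0.0176,0.004,5.0,0.9])

```text
t: 13.82
tcp_pos: [0.4956, -0.1776, 0.1629]
tool_rot: [0.578, 0.414, -0.573, 0.408]
force: [-1.0, 2.5, 9.6]
finger_gap: 0.297
```

```bash
python3 st.py
```

```text
13.825 [ 0.49559 -0.17764  0.16293] F [-1.02  2.5   9.57] T [0.327 0.467 0.043] ax [ 3.0e-04  9.8e-03 -1.0e+00] zang -108.96 -0.237
```

Call:
step_arm(increments=[0.017,0.0022,0,0.6,0.9,0.017,0.0047,0.0003,1.3,0.9,0.017,0.0047,0.0003,1.3,0.9,0.017,0.0047,0.0003,1.3,0.9,0.017,0.0047,0.0003,1.3,0.9])

```text
t: 14.45
tcp_pos: [0.4958, -0.1777, 0.1629]
tool_rot: [0.6, 0.38, -0.596, 0.375]
force: [-2.7, 1.6, 9.9]
finger_gap: 0.3
```

```bash
python3 st.py
```

```text
14.45 [ 0.49583 -0.17768  0.16294] F [-2.74  1.56  9.88] T [0.273 0.499 0.074] ax [ 5.0e-04  9.6e-03 -1.0e+00] zang -115.45 -0.124
```

Call:
step_arm(increments=[-0.03,0,0,0,0.9,-0.08,0,0,0,0.9,-0.2,0,0,0,0.9,-0.5,0,0,0,0.9,-0.9,0,0,0,0.9])

```text
t: 15.08
tcp_pos: [0.4953, -0.1779, 0.217]
tool_rot: [0.6, 0.381, -0.596, 0.374]
force: [0.4, -0.3, -0.4]
finger_gap: 0.3
```

Call:
step_arm(increments=[-0.3,0,0,0,0.9,-0.4,0,0,0,0.9,-0.4,0,0,0,0.9,-0.4,0,0,0,0.9,-0.4,0,0,0,0.9])

```text
t: 15.7
tcp_pos: [0.4949, -0.178, 0.2402]
tool_rot: [0.599, 0.382, -0.596, 0.374]
force: [-0.8, -0.3, -1.0]
finger_gap: 0.296
```

```bash
python3 st.py; python3 - <<'E'
from h import *
m=camera_model("wrist");w=snapshot("wrist");cv2.imwrite("pics/w6.png",w);np.save("m6.npy",m,allow_pickle=True)
p=proj(m,np.array([.4965,-.178,.088]),True);x,y=np.int32(p);print(p)
cv2.imwrite("pics/c6.png",cv2.resize(w[y-50:y+50,x-60:x+60],(720,600),interpolation=cv2.INTER_CUBIC))
E
```

```text
15.7 [ 0.49493 -0.17796  0.24019] F [-0.79 -0.29 -0.97] T [ 0.031  0.066 -0.018] ax [-0.0027  0.0116 -0.9999] zang -115.46 -0.123
[280.6153931  192.45377837]
```

View pics/c6.png

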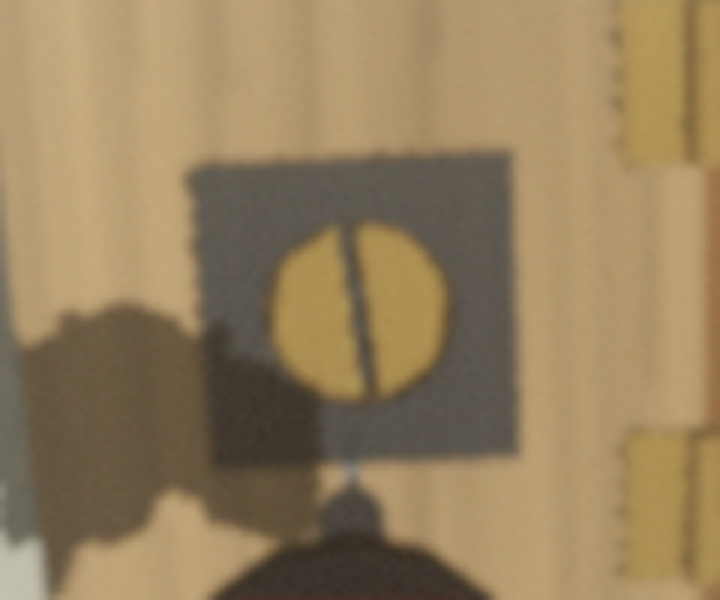

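The slot now lies close to square: image slot (347,225)–(370,398) against the plate edges gives about 5° of lag, so the screw is at ≈1.48 rad, past 1.35 and short of the stop. The head looks complete and the blade is clear. Now I'll locate the stand hole for the return.

```bash
python3 - <<'E'
from h import *
a,b=camera_model("scene"),camera_model("side")
out=[]
for n,m,(u,v) in(("a3",a,(311,171)),("b3",b,(271,190))):
    im=cv2.imread(f"pics/{n}.png");c=im[v-6:v+7,u-6:u+7].astype(float).sum(2)
    thr=(c.min()+np.median(c))/2;k=np.clip(thr-c,0,None);k[np.hypot(*np.mgrid[-6:7,-6:7])>5]=0
    yy,xx=np.mgrid[v-6:v+7,u-6:u+7];p=((k*xx).sum()/k.sum(),(k*yy).sum()/k.sum());print(n,p,onz(m,p,.067).round(4));out.append(ray(m,p))
print("hole tri",tri(out))
s=sense();R=Ro.from_quat(s['tool_rot']).as_matrix()
H=np.array([.589,.1418,0]);off=R@np.array([.0815,0,.0026]);T=H-off;T[2]=.24;print("tcp target",T,"units",delta(T))
E
```

```text
a3 (np.float64(312.0299251870324), np.float64(171.32917705735662)) [0.59   0.1426 0.067 ]
b3 (np.float64(271.27464788732397), np.float64(189.2394366197183)) [0.5879 0.1458 0.067 ]
hole tri [0.58941822 0.14212079 0.06873563]
tcp target [0.59031574 0.14321286 0.24      ] units [ 0.06241033 -0.86685398 -5.51665737]
```

Call:
step_arm(increments=[0,-0.12,-0.8,0,0.9,0,-0.28,-1.8,0,0.9,0,-0.44,-2.8,0,0.9,0,-0.6,-3.8,0,0.9,0,-0.74,-4.7,0,0.9])

```text
t: 16.38
tcp_pos: [0.5764, 0.0978, 0.2429]
tool_rot: [0.599, 0.382, -0.596, 0.374]
force: [0.1, -0.2, -0.9]
finger_gap: 0.293
```

Call:
step_arm(increments=[0,-0.05,-0.4,0,0.9,0,-0.1,-0.75,0,0.9,0,-0.1,-0.75,0,0.9,0,-0.1,-0.75,0,0.9,0,-0.1,-0.75,0,0.9])

```text
t: 17.0
tcp_pos: [0.5901, 0.1398, 0.2433]
tool_rot: [0.599, 0.381, -0.597, 0.373]
force: [0.2, -0.4, -1.4]
finger_gap: 0.297
```

```bash
python3 st.py; python3 - <<'E'
from h import *
s=sense();R=Ro.from_quat(s['tool_rot']).as_matrix()
H=np.array([.5893,.1420,0]);off=R@np.array([.0815,0,.0026]);T=H-off;T[2]=.155;print("tcp target",T,"units",delta(T))
E
```

```text
17.0 [0.59011 0.13978 0.24331] F [ 0.22 -0.45 -1.43] T [ 0.036 -0.05  -0.041] ax [-0.0032  0.0111 -0.9999] zang -115.52 0.484
tcp target [0.59068301 0.14344305 0.155     ] units [ 1.47230292 -0.00640836 -0.04644829]
```

Call:
step_arm(increments=[0.3,-0.006,-0.05,0,0.9,0.8,-0.006,-0.05,0,0.9,1.3,-0.006,-0.05,0,0.9,1.4,-0.006,-0.05,0,0.9,1.4,-0.006,-0.05,0,0.9])

```text
t: 17.62
tcp_pos: [0.5907, 0.1433, 0.1588]
tool_rot: [0.599, 0.381, -0.597, 0.373]
force: [-0.1, 0.0, -0.7]
finger_gap: 0.295
```

```bash
python3 st.py; python3 - <<'E'
from h import *
s=sense();R=Ro.from_quat(s['tool_rot']).as_matrix()
H=np.array([.5893,.1420,0]);off=R@np.array([.0815,0,.0026]);T=H-off;T[2]=.0975;print("tcp target",T,"units",delta(T))
E
```

```text
17.625 [0.5907  0.14333 0.15883] F [-0.14  0.   -0.66] T [ 0.038 -0.06   0.038] ax [-0.0042  0.011  -0.9999] zang -115.54 0.487
tcp target [0.59076723 0.14344548 0.0975    ] units [1.02218723 0.00897162 0.00603836]
```

Call:
step_arm(increments=[0.15,0.005,0,0,0.9,0.3,0.005,0,0,0.9,0.45,0.005,0,0,0.9,0.6,0.005,0,0,0.9,0.6,0.005,0,0,0.9])

```text
t: 18.25
tcp_pos: [0.5901, 0.1436, 0.1218]
tool_rot: [0.598, 0.382, -0.598, 0.373]
force: [0.4, -0.4, -2.3]
finger_gap: 0.299
```

Call:
step_arm(increments=[0.15,0,0,0,0.9,0.3,0,0,0,0.9,0.4,0,0,0,0.9,0.43,0,0,0,0.9,0.43,0,0,0,0.9])

```text
t: 18.88
tcp_pos: [0.59, 0.1439, 0.0959]
tool_rot: [0.598, 0.382, -0.598, 0.373]
force: [-0.5, 0.5, -1.2]
finger_gap: 0.299
```

```bash
python3 st.py
```

```text
18.875 [0.58997 0.14388 0.0959 ] F [-0.48  0.48 -1.22] T [-0.021 -0.005  0.02 ] ax [-0.0064  0.0109 -0.9999] zang -115.54 0.486
```

Call:
step_arm(increments=[0.017,0,0,0,0.9,0.017,0,0,0,0.9,0.017,0,0,0,0.5,0.017,0,0,0,0.2,0.017,0,0,0,0])

```text
t: 19.5
tcp_pos: [0.5901, 0.1439, 0.095]
tool_rot: [0.598, 0.382, -0.598, 0.373]
force: [0.8, 0.7, -0.0]
finger_gap: 0.9
```

Call:
step_arm(increments=[0,0,0,0,0,0,0,0,0,0,0,0,0,0,0,0,0,0,0,0,0,0,0,0,0])

```text
t: 20.12
tcp_pos: [0.5901, 0.1439, 0.095]
tool_rot: [0.598, 0.382, -0.598, 0.373]
force: [0.6, -0.3, -0.0]
finger_gap: 0.998
```

Call:
step_arm(increments=[-0.3,0,0,0,0,-0.8,0,0,0,0,-1.5,0,0,0,0,-2.2,0,0,0,0,-2.8,0,0,0,0])

```text
t: 20.75
tcp_pos: [0.5914, 0.1421, 0.2663]
tool_rot: [0.599, 0.381, -0.597, 0.373]
force: [-0.5, -0.1, -1.1]
finger_gap: 0.999
```

```bash
python3 st.py; python3 - <<'E'
from h import *
a,b=camera_model("scene"),camera_model("side");A=snapshot("scene");B=snapshot("side");m=camera_model("wrist");W=snapshot("wrist")
cv2.imwrite("pics/a7.png",A);cv2.imwrite("pics/b7.png",B);cv2.imwrite("pics/w7.png",W)
A0,B0=cv2.imread("pics/scene0.png"),cv2.imread("pics/side0.png")
def red(im,box):
    x0,y0,x1,y1=box;h=cv2.cvtColor(im[y0:y1,x0:x1],cv2.COLOR_BGR2HSV)
    M=((h[...,1]>130)&((h[...,0]<8)|(h[...,0]>172))&(h[...,2]>35));M=M.astype(np.uint8)
    n,l,st,ce=cv2.connectedComponentsWithStats(M);k=1+np.argmax(st[1:,4]);return ce[k]+[x0,y0],st[k].tolist()
for n,im in(("A0",A0),("A7",A)):print(n,red(im,(300,140,330,178)))
for n,im in(("B0",B0),("B7",B)):print(n,red(im,(262,160,282,195)))
# bystander regions unchanged?
for n,(i,j),boxes in(("scene",(A0,A),{"kettle":(60,290,180,390),"teapot":(300,230,380,300),"cup":(350,95,405,150)}),("side",(B0,B),{"kettle":(200,265,275,365),"teapot":(310,195,360,255),"cup":(270,140,310,175)})):
    for k,(x0,y0,x1,y1) in boxes.items():print(n,k,cv2.phaseCorrelate(*[np.float32(cv2.cvtColor(q[y0:y1,x0:x1],6)) for q in(i,j)]))
E
```

```text
20.75 [0.59141 0.14205 0.26626] F [-0.48 -0.09 -1.09] T [ 0.011 -0.017 -0.009] ax [-0.0033  0.0111 -0.9999] zang -115.54 0.488
A0 (array([312.52813853, 162.5021645 ]), [6, 11, 14, 24, 231])
A7 (array([314.115, 163.785]), [7, 13, 14, 22, 200])
B0 (array([270.71223022, 180.04316547]), [5, 10, 9, 20, 139])
B7 (array([271.62209302, 179.65697674]), [5, 8, 10, 23, 172])
scene kettle ((-0.04902989546981473, 0.022385972429745493), 1.0231643147468568)
scene teapot ((-0.029567612758313544, -0.02827855137231694), 0.9569961135586103)
scene cup ((0.017931015358715996, -0.006154333431865666), 1.0180104274219937)
side kettle ((0.4905054360228718, -0.05664447532343786), 0.9854472442626954)
side teapot ((-0.0407743015923927, 0.048840765287543775), 1.006653200149536)
side cup ((0.07814862344578088, -0.1629480352530983), 0.9971324291494158)
```

```bash
python3 - <<'E'
from h import *
m=np.load("m6.npy",allow_pickle=True).item();x0,y0=220,142
g=lambda x,y:onz(m,(x0+x/6-.4,y0+y/6-.4),.0885,True)[:2]
def ang(p,q):
    d=g(*q)-g(*p);return np.degrees(np.arctan2(d[1],d[0]))%180
print("slot",ang((347,225),(370,398)),"left",ang((195,175),(212,465)),"right",ang((512,152),(518,452)),"top",ang((192,172),(512,153)),"bot",ang((212,465),(518,452)))
E
```

```text
slot 71.93256729297137 left 66.5718935577693 right 67.03894903136819 top 158.10520364704314 bot 157.26175031020566
```

```bash
python3 -c "
from station import *
print(sign_off())"
```

```text
the job is handed in; nothing more can be done
None
```

I locked the flap and put the screwdriver back in its stand, then handed the job in at about 21 s of the 58 s allowed. The hand-in gave no verdict.

**What I did**
- I seated the blade in the slot; contact came at the height of the slot floor.
- I pressed with about 11 N, which put the screw about 2.4 mm in, and turned the blade 87° clockwise. I paused once, about 20° in, to check the torque and re-press.
- I lifted off, returned the screwdriver to the dark stand and backed the open gripper away.

**Last checks**
- **Screw angle:** the slot is about 5° short of exactly square, so the screw is at about 1.49 rad. That is past 1.35 and clear of the 1.7 stop; the remaining 5° is mostly the blade's play.
- **Screwdriver:** it released at its resting height, with no load on the gripper, and both fixed cameras show the handle within 1–2 pixels of where it started.
- **Kettle, teapot, cup and saucer:** none has moved by more than 0.5 pixel in either view.

**Weak points**
- **Spring-up:** I inferred it from the angle being past 1.3 and from how the head looked. I did not measure the screw's height.
- **Contact force:** readings between moves showed about 11 N of push and up to about 0.17 N·m of torque, at the end of the first turn. Adding up the edge forces from that torque could come close to the 28 N limit. Later readings were 0.04–0.1 N·m, and I could not see peaks during the moves.
- **Screw position:** my first wrist-camera fix was about 5 mm off because I read the camera pose after the arm had settled. A closer look corrected it.

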